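Set and hold a spacer blade in a gluing jig

TASK

Draw the flat steel spacer blade (the one with the rectangular pine handle) up out of the tool rack, stand it over the gluing jig and slide it down between the two spring-backed boards until it drags snugly on both of them; be gentle, never ram a board, and do not push the tip out below the boards. Finish while still holding the blade by its handle, upright and still at that depth, and leave everything else where it is.

Things in the scene. Friction and masses are not known exactly. Their poses are not given: they have to be found in the camera images.
- blade: Spacer blade hanging upright in the rack: steel, 6 mm thick (own x), 30 mm wide (own y), 95 mm long, below a pine handle block 16 mm (x) by 50 mm (y) by 40 mm tall. Origin: middle of the lower edge (tip); z up to the handle, which spans z = 95 to 135 mm. About 0.15 kg. At the start the handle's underside rests on the rack's top (tip 15 mm above the table) in a slot of 9 by 36 mm.
- rack: Plywood rack, fixed: board 60 mm (x) by 250 mm (y), its top 110 mm above the table, on two end legs. Three slots in a row along own y at -75, 0 and +75 mm, slot length along y; one tool hangs in each and any slot may hold the blade. Origin: centre of the underside, on the table.
- jig: Gluing jig, fixed: plywood base 110 mm (x) by 170 mm (y) by 12 mm, with a pine end block 92 mm tall near each end in y, each carrying a board on springs. The V-shaped slot between the two boards runs along own x, 90 mm long, open at the top and at both ends. Origin: centre of the underside, on the table.
- board_a: Spring-backed pine board on the jig's -y side, 90 mm long, 12 mm thick. Its inner face runs from its lower edge, 30 mm above the table, to 100 mm above the table, leaning outward 0.15 mm per mm of height. It slides up to 8 mm along the jig's y away from the gap: 5 N to start, then 2.5 N more per mm. Origin at the jig's underside.
- board_b: Mirror-image board on the +y side; its end block is set 0 to 2 mm farther out: the gap between the boards is 0 to 2 mm at their lower edges, 21 to 23 mm at their tops. The blade first drags with its tip about 13 to 20 mm above the lower edges; pushing it down then takes some 4 N, growing to 8 to 13 N at the lower edges. Origin at the jig's underside.
- board_a_foot (a point): Middle of the inner lower edge of the -y board, 30 mm above the table; axes as the jig's.
- board_b_foot (a point): Middle of the inner lower edge of the +y board, 30 mm above the table; axes as the jig's. The slot's mid-plane lies half way between the two feet.
- knob_tool: Bystander in the rack: tool with a round mushroom-shaped wooden knob 38 mm across, 32 mm tall above the rack; origin at the tip of its shank, 70 mm below the knob.
- stick_tool: Bystander in the rack: tool with a round stick handle 24 mm across, 58 mm tall above the rack; origin at the tip of its shank, 90 mm below the handle.
- pine_block: Bystander: pine block 50 by 50 by 75 mm tall, on the table between jig and rack; origin under its centre.
- mug: Bystander: white mug, 80 mm across, 95 mm tall; origin under its centre.
- glue: Bystander: white glue bottle, 56 mm across, 150 mm tall; origin under its centre.
- disc: Bystander: pine disc 90 mm across, 12 mm thick; origin under its centre.
Not all that is in view belongs to the job. Leave any orange look-alike of the blade alone.

How it is judged (in metres and radians):
On the way, in this order (a step that is already met when the one before it is completed fails the run):
1. the blade is drawn clear up out of the rack, in the fingers (height (world z) of blade above 0.112 m and contact force between the fingers and blade above 3 N), for 0.1 s.
2. the blade is between the boards and drags on both (contact force between blade and board_a above 1 N and contact force between blade and board_b above 1 N and x of blade in the frame of jig between -0.03 and 0.03 m and z of blade in the frame of jig between 0.024 and 0.054 m and contact force between the fingers and blade above 3 N), for 0.3 s.
At the end, for the whole second after the job is handed in: Fingers hold the blade (over 3 N); it presses on each board with 1 to 20 N; its tip is between the boards, within 30 mm of the jig's middle along the slot and 24 to 54 mm above the table (at most 6 mm below the boards); upright within 0.15 rad, along the slot within 0.2 rad, still (all of step 2 and contact force between blade and board_a below 20 N and contact force between blade and board_b below 20 N and angle between blade's own z axis and vertical below 0.15 rad and angle between the y axis of blade and the x axis of jig, either way round below 0.2 rad and linear speed of blade below 0.01 m/s and angular speed of blade below 0.1 rad/s); the arm keeps its last pose, push and grip.
It fails at once if the blade pushes on a board with more than 25 N (contact force between blade and board_a above 25 N or contact force between blade and board_b above 25 N).
It fails at once if the blade's tip is pushed out more than 6 mm below the boards (horizontal distance between blade and jig below 0.045 m and z of blade in the frame of jig below 0.024 m).
It fails at once if another thing is moved more than 30 mm (distance of any of knob_tool, stick_tool, pine_block, mug, glue, disc from where it was at the start of the episode above 0.03 m).
It also fails if it takes over 48 s, if anything falls off the work surface, if the arm or the gripper's body presses on something with over 40 N, if the wrist force passes 120 N, or if a joint passes its speed limit or range.

ROBOT

A 7-joint arm with a two-finger parallel gripper is mounted at the origin on the work surface. World frame = base frame: x ahead of the robot, y to its left, z up, the work surface at z = 0. Lengths are in mm, angles in rad, forces in N, time in s.
With the tool pointing down it reaches from about 400 to 750 mm from the base axis. Payload 19.5 kg.
Tool frame: the origin (TCP) lies on the centre line of the jaws, within the pads' length; the fingertips stand 22 mm ahead of it and the grasp point (between the pads) lies 3 mm ahead of it; z points along the fingers, y is the direction in which the jaws open and shut (so a half turn about z gives the same grasp; the last joint's range is limited). The gripper opens to 85 mm and grips with 20 to 120 N. Pads are 22 mm wide; open, the fingers measure 114 mm over their backs; the gripper's body (76 mm by 85 mm) begins 54 mm behind the grasp point. The pads swing forward as they close: fully open they stand 13 mm farther back than shut.
Start: joints at [1.303, 0.707, -0.028, 1.485, 0.022, 0.951, -0.075], TCP at [128.73, -560.38, 253.268] pointing down, gripper open.
Joint ranges: [-2.71, 2.71], [-0.32, 2.16], [-1.57, 1.52], [0, 2.45], [-1.46, 4.6], [0, 2.02], [-2.83, 2.83]. Speed limits (rad/s): [1.89, 1.89, 2.57, 2.57, 3.01, 3.01, 3.01].

INTERFACE

Orientations are given as a unit quaternion [x, y, z, w].
In Python, from bench import * gives the robot as it stands.
- The arm moves only by the tool step_arm, never from a script. Its argument "targets" is a list of rows, each a list of 5 numbers: the shift along the world's x, y, z as a fraction of full scale, then the turn about the world's z as a fraction of full scale, then the gripper command: -1 is shut, 1 is fully open, values between are in proportion. A call has exactly 5 rows; each row shifts and turns the pose as measured when the row begins; what a row does not reach is not made up. Full scale, the value 1, is 0.6 m for a shift and 90 degrees for a turn. A row lasts 1/10 s, in which the tool goes at most 50 mm and 8.59 degrees, less where a joint would pass 70% of its speed; a pose out of reach is approached as far as the arm can. A call with a number of a shift or a turn outside -1 to 1 is refused whole. A call with a gripper value outside its range is refused whole. The fingers move at their own pace and stop on an object; "squeeze" is the grip in N (left out, the last holds). Time passes only in rows, so rows that do not move let the fingers close, or fill a call up. It gives the time, the measured TCP pose, the force and the opening at its end, in the units of the state.
- get_state(): the state, without advancing time (a new reading comes with each control period).
- read_camera(name): name is "scene" or "top" or "wrist"; returns (picture, depth): 420x560x3 uint8, blue, green, red; 420x560 float32, mm along the optical axis (not along the pixel's ray), 0 where there is no reading.
- get_calibration(name): a dict with "fov_y" (degrees; the focal length in pixels is half the picture's height over the tangent of half this angle, whatever the lens; pixels are square), "cx", "cy" (the principal point, pixels), "eye" and "rotation" of the camera in the world. Camera axes: x right, y down, z forward; pixel columns grow to the right and rows downward; lengths in mm; the calibration is good to about 2 mm. A picture is of the moment at which its call begins: read the wrist's pose just before it. get_calibration takes no time and is no camera call; for the wrist camera it gives the pose at the moment of the call.
- close_job(): hands the job in, once; it reports no verdict.
The state is a dict: "t": time; "joints": joint angles; "joint_velocities": joint speeds; "effort": joint torques, N m; "tcp_pos": TCP position; "tcp_rot": TCP orientation; "wrist_force": force on the tool from outside, world axes, zero at the start; "torque": the same for the moment, N m; "gripper_width": finger opening in mm.
Only numpy, scipy, OpenCV 4.12 (cv2) and the standard library are available. Lean on these libraries where they do the work, as an engineer would, in place of code of your own. Each camera call takes 0.05 s, during which the arm holds its last target.

## Working session

There is one attempt and no reset: what is moved stays moved. The work goes in short steps, Python scripts to look and compute and a tool call to move; the robot and the scene stay as the last step left them, time stands still between calls to the robot, and variables do not carry over. Pictures are saved under pics/ and viewed, and the job is handed in when it is done.

Besides the shell and the picture viewer there is one more tool, called after "Emit:" in YAML: its name, and indented under it one key for each argument. step_arm: Moves the arm, as the interface text tells. Shift numbers are shares of 0.6 m and turn numbers shares of 90 degrees, none past 1 either way. Its arguments: {"type":"object","properties":{"targets":{"type":"array"},"squeeze":{"type":"number"}},"required":["targets"]}

```bash
mkdir -p pics; ls; python3 - <<'E'
from bench import *
import cv2,numpy as np
s=get_state();print(s)
for n in ["scene","top"]:
    p,d=read_camera(n);c=get_calibration(n);print(n,c)
    cv2.imwrite(f"pics/{n}0.png",p);np.savez(f"pics/{n}0.npz",p=p,d=d)
E
```

```text
pics
{'t': 0.0, 'joints': array([ 1.30331709,  0.7070713 , -0.02762633,  1.48499208,  0.02198367,
        0.9508988 , -0.07546573]), 'joint_velocities': array([ 0.00232231, -0.00010114, -0.00055322,  0.00065094,  0.00174439,
        0.0003377 , -0.00010824]), 'effort': array([ 2.54979091e-05, -8.83196211e+01,  1.23464081e+00, -2.36169970e+01,
        1.69064192e-02,  6.45061096e-03, -9.25828544e-06]), 'tcp_pos': array([ 128.67781428, -560.17401214,  252.84719265]), 'tcp_rot': array([ 9.93632795e-01,  1.12665803e-01, -6.74804326e-05, -5.29652616e-04]), 'wrist_force': array([-0.65963122, -0.33216001,  0.56065277]), 'torque': array([ 0.01776071,  0.00844147, -0.00730695]), 'gripper_width': 85.4370557890738}
scene {'fov_y': 50.09058366424512, 'cx': 283.0350163358467, 'cy': 214.09861978361752, 'eye': array([1242.64153743,  337.93063752,  673.22185587]), 'rotation': array([ 0.44392624,  0.7885902 , -0.37488454, -0.20128729])}
top {'fov_y': 52.76679763442971, 'cx': 279.1113255116583, 'cy': 207.3015373148633, 'eye': array([477.18767914, -56.93915824, 937.27993294]), 'rotation': array([ 0.70926451, -0.70242875,  0.04901542, -0.03369279])}
```

View pics/scene0.png

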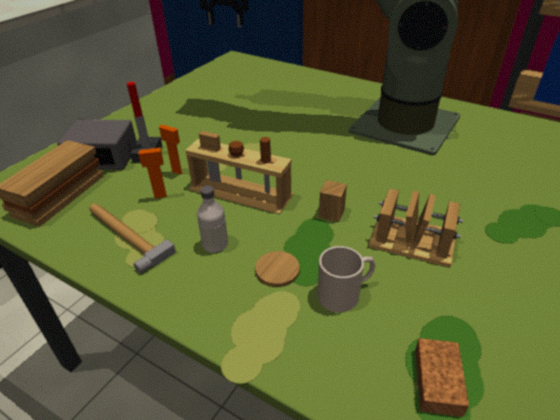

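View pics/top0.png

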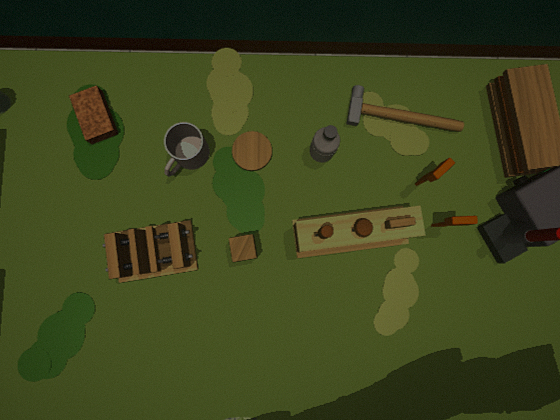

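```bash
cat > h.py <<'E'
import numpy as np,cv2
from scipy.spatial.transform import Rotation as R
def f(c): return 210/np.tan(np.radians(c['fov_y'])/2)
def ray(c,u,v):
    d=np.array([(u-c['cx'])/f(c),(v-c['cy'])/f(c),1.]);return R.from_quat(c['rotation']).apply(d)
def atz(c,u,v,z):
    r=ray(c,u,v);return c['eye']+r*(z-c['eye'][2])/r[2]
def cloud(c,d):
    v,u=np.indices(d.shape);P=np.stack([(u-c['cx'])/f(c)*d,(v-c['cy'])/f(c)*d,d],-1)
    return R.from_quat(c['rotation']).apply(P.reshape(-1,3)).reshape(*d.shape,3)+c['eye']
def proj(c,P):
    q=R.from_quat(c['rotation']).inv().apply(np.atleast_2d(P)-c['eye']);return np.c_[q[:,0]/q[:,2]*f(c)+c['cx'],q[:,1]/q[:,2]*f(c)+c['cy']]
def crop(p,u0,v0,u1,v1,k,name,g=0.6):
    im=cv2.resize(p[v0:v1,u0:u1],None,fx=k,fy=k,interpolation=cv2.INTER_CUBIC)
    im=(255*(im/255.)**g).astype(np.uint8)
    for u in range((u0+9)//10*10,u1,10):
        cv2.line(im,((u-u0)*k,0),((u-u0)*k,6),(255,255,255),1)
        if u%20==0: cv2.putText(im,str(u),((u-u0)*k,16),0,.35,(255,255,255),1)
    for v in range((v0+9)//10*10,v1,10):
        cv2.line(im,(0,(v-v0)*k),(6,(v-v0)*k),(255,255,255),1)
        if v%20==0: cv2.putText(im,str(v),(8,(v-v0)*k+4),0,.35,(255,255,255),1)
    cv2.imwrite(name,im)
E
python3 - <<'E'
from bench import *
from h import *
z=np.load("pics/top0.npz")
crop(z['p'],285,195,435,265,5,"pics/rack_c.png")
crop(z['p'],95,210,205,290,7,"pics/jig_c.png")
c=get_calibration("top");P=cloud(c,z['d'])
for u,v in[(401,223),(363,228),(326,231),(242,248),(252,150),(150,250),(185,145),(326,140),(440,221),(530,200)]:print(u,v,P[v,u].round(1))
E
```

```text
401 223 [ 542.7 -302.9  149.4]
363 228 [ 533.1 -232.4  143.2]
326 231 [ 525.  -158.8  170.5]
242 248 [494.9  -0.7  74.4]
252 150 [714.2 -14.9  12.4]
150 250 [488.9 177.2  99.6]
185 145 [724.9 135.4   7.1]
326 140 [ 708.6 -166.1  121.2]
440 221 [ 5.605e+02 -4.375e+02  3.000e-01]
530 200 [ 598.5 -592.3   83.8]
```

View pics/rack_c.png

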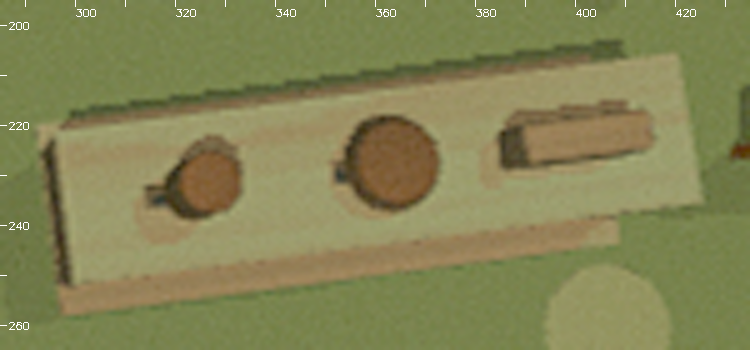

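View pics/jig_c.png

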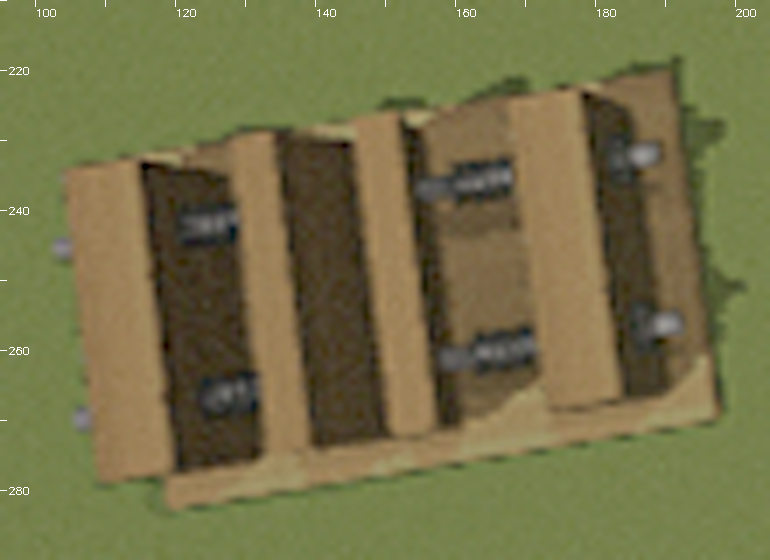

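```bash
python3 - <<'E'
from bench import *
from h import *
z=np.load("pics/top0.npz");c=get_calibration("top");P=cloud(c,z['d'])
L=lambda pts,zz:np.array([atz(c,u,v,zz)[:2] for u,v in pts])
q=L([(387.3,220.3),(412.5,217),(413.5,224.5),(388.2,227.7)],150);print("handle",q.round(1),q.mean(0));print([np.linalg.norm(q[i]-q[(i+1)%4]).round(1) for i in range(4)])
d=q[1]+q[2]-q[0]-q[3];print("ang",np.degrees(np.arctan2(d[1],d[0])))
q=L([(133.5,229),(139,273.5),(145,227),(150.5,272)],100);print("boards",q.round(1),q.mean(0))
for a,b in((0,1),(2,3)):
  d=q[a]-q[b];print(np.degrees(np.arctan2(d[1],d[0])),np.linalg.norm(d))
# depth-based
def box(m,name):
    pts=P[m][:,:2].astype(np.float32);r=cv2.minAreaRect(pts);print(name,len(pts),r,np.median(P[m][:,2]))
U=np.indices(z['d'].shape)[1];V=np.indices(z['d'].shape)[0]
Z=P[...,2]
box((abs(Z-150)<5)&(U>380)&(U<420)&(V>205)&(V<240),"handle")
for (a,b,n) in((126,142,'bb'),(143,159,'ba')):
    m=(abs(Z-100)<3)&(U>a)&(U<b)&(V>220)&(V<280);box(m,n)
    uu,vv=np.where(m)[1],np.where(m)[0]
m=(abs(Z-110)<4)&(U>285)&(U<430)&(V>200)&(V<262);box(m,'racktop')
E
```

```text
handle [[ 547.5 -276.9]
 [ 554.2 -324.8]
 [ 540.1 -326.2]
 [ 533.6 -278.3]] [ 543.87353113 -301.56913493]
[np.float64(48.3), np.float64(14.2), np.float64(48.3), np.float64(14.0)]
ang -82.14267444674138
boards [[529.7 211.1]
 [443.3 196.3]
 [533.8 188.8]
 [446.4 174.3]] [488.28972441 192.63608833]
9.708121831485744 87.59680320302705
9.457820743032613 88.65549087265572
handle 225 ((544.8717041015625, -305.9801330566406), (15.92444133758545, 50.86035919189453), 7.9276556968688965) 149.73904805816073
bb 265 ((485.78436279296875, 208.3347930908203), (89.59613037109375, 13.44567584991455), 9.461127281188965) 98.87020569624747
ba 256 ((491.55426025390625, 175.23480224609375), (89.82654571533203, 12.966096878051758), 9.264013290405273) 98.97621024666682
racktop 3090 ((535.2251586914062, -235.29678344726562), (59.97822952270508, 250.73118591308594), 7.826713562011719) 109.94381326960848
```

Emit:
step_arm:
  targets:
    - [0.06,0.03,0.02,0.09,1]
    - [0.06,0.03,0.02,0.09,1]
    - [0.06,0.04,0.01,0.09,1]
    - [0.06,0.04,0.01,0.09,1]
    - [0.06,0.04,0.01,0.09,1]
  squeeze: 40

```text
t: 0.6
tcp_pos: [308.5, -450.0, 294.2]
tcp_rot: [0.89, 0.456, -0.003, -0.001]
wrist_force: [0.2, -1.2, -0.5]
gripper_width: 85.5
```

Emit:
step_arm:
  targets:
    - [0.07,0.045,0,0.094,1]
    - [0.07,0.045,0,0.094,1]
    - [0.07,0.045,0,0.094,1]
    - [0.07,0.045,0,0.094,1]
    - [0.07,0.045,0,0.094,1]

```text
t: 1.1
tcp_pos: [518.2, -313.4, 294.8]
tcp_rot: [0.661, 0.75, -0.003, 0.0]
wrist_force: [0.4, -1.1, -0.9]
gripper_width: 85.3
```

Emit:
step_arm:
  targets:
    - [0.07,0.04,0,0.02,1]
    - [0,0,0,0.0,1]
    - [0,0,0,0,1]
    - [0,0,0,0,1]
    - [0,0,0,0,1]

```text
t: 1.6
tcp_pos: [564.8, -283.0, 292.6]
tcp_rot: [0.644, 0.765, -0.002, -0.002]
wrist_force: [0.7, 0.5, 0.1]
gripper_width: 85.4
```

```bash
python3 - <<'E'
from bench import *
from h import *
s=get_state();c=get_calibration("wrist");p,d=read_camera("wrist")
print(s['tcp_pos'],R.from_quat(s['tcp_rot']).as_matrix().round(4),c,s['joints'])
cv2.imwrite("pics/w1.png",p);np.savez("pics/w1.npz",p=p,d=d);import pickle;pickle.dump(c,open("pics/w1.pkl","wb"))
E
```

```text
[ 564.81145047 -283.04837434  292.55315502] [[-1.702e-01  9.854e-01 -5.500e-03]
 [ 9.854e-01  1.702e-01 -1.100e-03]
 [-1.000e-04 -5.700e-03 -1.000e+00]] {'fov_y': 69.02152878886011, 'cx': 282.86557667700606, 'cy': 209.68883107055206, 'eye': array([ 551.41559675, -203.1893862 ,  412.03663019]), 'rotation': array([0.98379285, 0.08508598, 0.0099841 , 0.15751925])} [ 0.58243622  0.78831931 -0.40633911  1.17157704  0.30325808  1.24381593
  0.35725133]
```

View pics/w1.png

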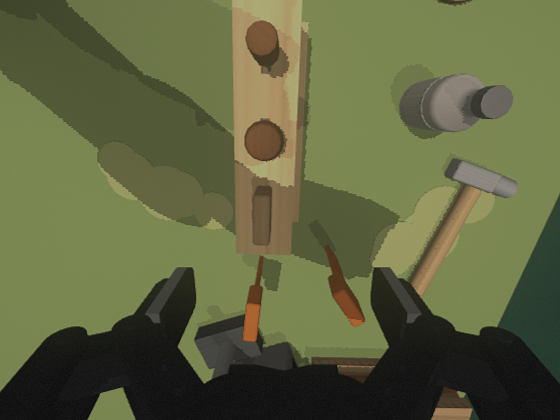

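```bash
python3 - <<'E'
from h import *
import pickle
z=np.load("pics/w1.npz");c=pickle.load(open("pics/w1.pkl","rb"));P=cloud(c,z['d']);Z=P[...,2];V,U=np.indices(Z.shape)
crop(z['p'],235,165,300,255,6,"pics/w1c.png",.5)
m=(abs(Z-150)<6)&(U>240)&(U<290)&(V>170)&(V<255)
print(m.sum(),np.median(Z[m]),cv2.minAreaRect(P[m][:,:2].astype(np.float32)))
m=(abs(Z-110)<5)&(U>225)&(U<310)&(V<262)
print(m.sum(),np.median(Z[m]),cv2.minAreaRect(P[m][:,:2].astype(np.float32)))
E
```

```text
850 148.65652086914884 ((546.1768798828125, -302.2767333984375), (14.978476524353027, 49.12437057495117), 8.357376098632812)
12266 108.88528126828052 ((536.48388671875, -236.554931640625), (60.18363571166992, 241.2274627685547), 7.873969554901123)
```

View pics/w1c.png

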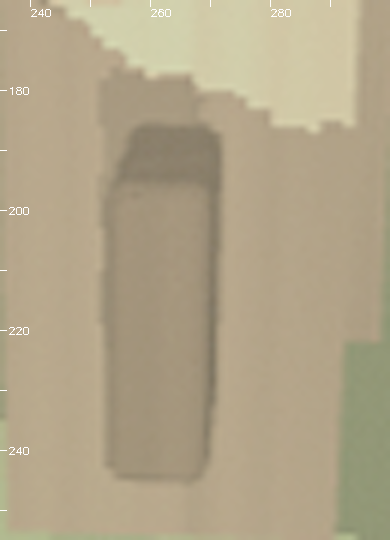

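Emit:
step_arm:
  targets:
    - [-0.032,-0.035,-0.03,-0.02,1]
    - [0,0,-0.05,0,1]
    - [0,0,-0.05,0,1]
    - [0,0,0,0,1]
    - [0,0,0,0,1]

```text
t: 2.15
tcp_pos: [542.6, -308.4, 215.1]
tcp_rot: [0.659, 0.752, -0.002, 0.0]
wrist_force: [0.0, 0.1, 0.6]
gripper_width: 85.4
```

Emit:
step_arm:
  targets:
    - [0.0045,0.007,-0.03,0.004,1]
    - [0,0,-0.03,0,1]
    - [0,0,-0.03,0,1]
    - [0,0,0,0,1]
    - [0,0,0,0,1]

```text
t: 2.65
tcp_pos: [547.7, -305.9, 168.2]
tcp_rot: [0.657, 0.754, -0.001, 0.005]
wrist_force: [-0.2, -0.2, 0.3]
gripper_width: 85.1
```

```bash
python3 - <<'E'
from bench import *
from h import *
s=get_state();c=get_calibration("wrist");p,d=read_camera("wrist")
print(s['tcp_pos'],R.from_quat(s['tcp_rot']).as_matrix().round(4))
cv2.imwrite("pics/w2.png",p)
P=cloud(c,d);Z=P[...,2];V,U=np.indices(Z.shape)
m=(abs(Z-150)<5)&(abs(P[...,0]-545)<25)&(abs(P[...,1]+303)<40)
print(m.sum(),np.median(Z[m]),cv2.minAreaRect(P[m][:,:2].astype(np.float32)))
E
```

```text
[ 547.70241563 -305.88473189  168.19478097] [[-0.1359  0.9907  0.0058]
 [ 0.9907  0.1359 -0.0082]
 [-0.0089  0.0047 -0.9999]]
2642 148.60643769152 ((546.1982421875, -302.6057434082031), (15.999610900878906, 49.926326751708984), 7.867249488830566)
```

View pics/w2.png

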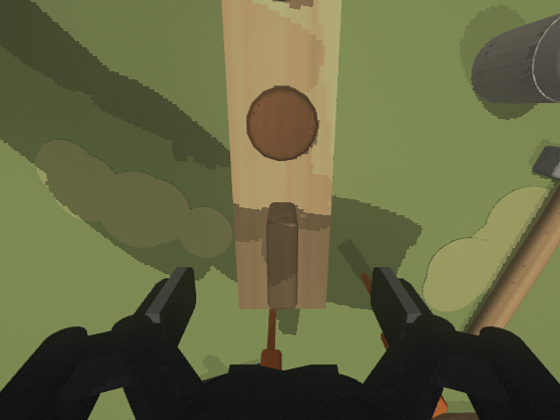

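Emit:
step_arm:
  targets:
    - [-0.002,0.005,-0.025,0,1]
    - [0,0,-0.023,0,1]
    - [0,0,0,0,1]
    - [0,0,0,0,1]
    - [0,0,0,0,1]

```text
t: 3.2
tcp_pos: [548.1, -304.1, 143.3]
tcp_rot: [0.658, 0.753, -0.001, 0.008]
wrist_force: [-0.3, 0.3, -0.5]
gripper_width: 85.4
```

Emit:
step_arm:
  targets:
    - [-0.004,0.0,-0.008,0,1]
    - [0,0,0,0,1]
    - [0,0,0,0,0.0]
    - [0,0,0,0,-0.5]
    - [0,0,0,0,-1]

```text
t: 3.7
tcp_pos: [545.8, -304.4, 139.2]
tcp_rot: [0.658, 0.753, -0.0, 0.008]
wrist_force: [0.3, 0.4, 0.1]
gripper_width: 43.8
```

Emit:
step_arm:
  targets:
    - [0,0,0,0,-1]
    - [0,0,0,0,-1]
    - [0,0,0,0,-1]
    - [0,0,0,0,-1]
    - [0,0,0,0,-1]

```text
t: 4.2
tcp_pos: [545.9, -304.4, 139.3]
tcp_rot: [0.658, 0.753, -0.0, 0.009]
wrist_force: [0.0, -0.3, -0.2]
gripper_width: 15.3
```

```bash
python3 - <<'E'
from bench import *
from h import *
s=get_state();c=get_calibration("wrist");p,d=read_camera("wrist")
print(s)
print(R.from_quat(s['tcp_rot']).as_matrix().round(4))
cv2.imwrite("pics/w3.png",p)
E
```

```text
{'t': 4.2, 'joints': array([ 0.61573565,  0.9309353 , -0.34889521,  1.42805482,  0.38770136,
        0.83435261,  0.27402423]), 'joint_velocities': array([ 0.00031489,  0.00036956, -0.00129504,  0.00066435,  0.00163714,
       -0.00034593,  0.00091676]), 'effort': array([-1.39146307e-02, -9.97553372e+01, -5.84080741e+00, -2.03210378e+01,
        4.57163248e-02, -8.54980946e-02,  2.56048970e-04]), 'tcp_pos': array([ 545.90172799, -304.42648713,  139.3204759 ]), 'tcp_rot': array([ 6.57691215e-01,  7.53238521e-01, -4.18500156e-04,  8.59187734e-03]), 'wrist_force': array([ 0.03912104, -0.3420517 , -0.19048922]), 'torque': array([ 0.0368893 ,  0.0308206 , -0.02071853]), 'gripper_width': 15.2754667344384}
[[-0.1347  0.9908  0.0124]
 [ 0.9908  0.1349 -0.0119]
 [-0.0135  0.0107 -0.9999]]
```

View pics/w3.png

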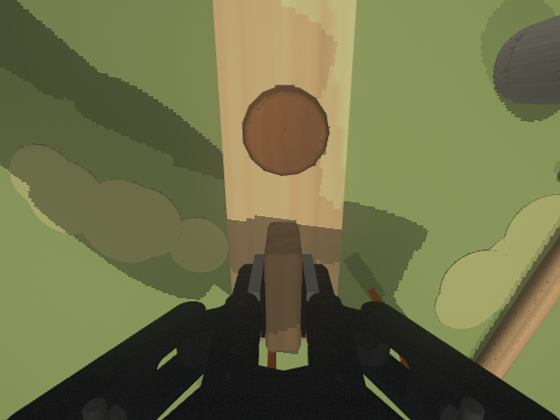

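Emit:
step_arm:
  targets:
    - [0,0,0,0,-1]
    - [0,0,0.02,0,-1]
    - [0,0,0.03,0,-1]
    - [0,0,0.03,0,-1]
    - [0,0,0,0,-1]
  squeeze: 70

```text
t: 4.75
tcp_pos: [545.6, -304.8, 190.6]
tcp_rot: [0.658, 0.753, -0.001, 0.009]
wrist_force: [0.2, 0.8, -1.4]
gripper_width: 15.0
```

Emit:
step_arm:
  targets:
    - [0,0,0.04,0,-1]
    - [0,0,0.06,0,-1]
    - [0,0,0.06,0,-1]
    - [0,0,0.06,0,-1]
    - [0,0,0.01,0,-1]

```text
t: 5.25
tcp_pos: [544.1, -304.0, 331.7]
tcp_rot: [0.658, 0.753, -0.001, 0.007]
wrist_force: [-0.5, 0.5, -2.8]
gripper_width: 15.3
```

```bash
python3 - <<'E'
from bench import *
from h import *
p,d=read_camera("scene")
crop(p,150,60,350,220,4,"pics/s1.png",.6)
E
```

```text
(no output)
```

View pics/s1.png

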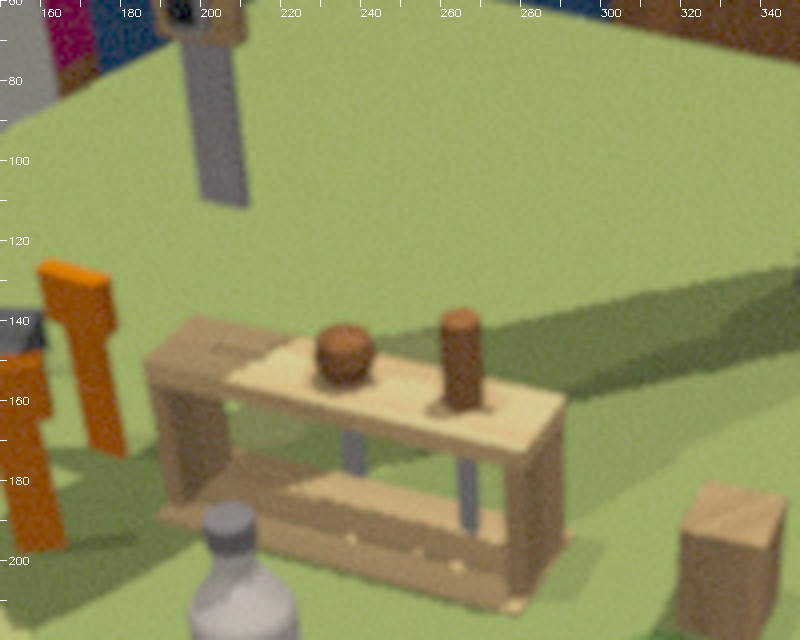

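Emit:
step_arm:
  targets:
    - [-0.005,0.04,0,0.06,-1]
    - [-0.009,0.075,0,0.09,-1]
    - [-0.009,0.075,0,0.09,-1]
    - [-0.009,0.075,0,0.09,-1]
    - [-0.009,0.075,0,0.09,-1]

```text
t: 5.8
tcp_pos: [515.2, -98.5, 323.5]
tcp_rot: [0.371, 0.928, -0.001, 0.003]
wrist_force: [2.0, 0.1, -2.6]
gripper_width: 14.9
```

Emit:
step_arm:
  targets:
    - [-0.009,0.075,0,0.09,-1]
    - [-0.009,0.075,0,0.09,-1]
    - [-0.009,0.075,0,0.09,-1]
    - [-0.009,0.075,0,0.09,-1]
    - [-0.009,0.075,0,0.09,-1]

```text
t: 6.3
tcp_pos: [483.3, 134.4, 318.2]
tcp_rot: [0.012, 1.0, -0.001, 0.0]
wrist_force: [2.0, -0.2, -1.2]
gripper_width: 15.0
```

Emit:
step_arm:
  targets:
    - [0.004,0.04,0.005,0.06,-1]
    - [0.002,0.025,0,0.04,-1]
    - [0.0,0.01,0,0.0,-1]
    - [0,0,0,0,-1]
    - [0,0,0,0,-1]

```text
t: 6.8
tcp_pos: [483.5, 185.7, 316.6]
tcp_rot: [-0.075, 0.997, -0.0, -0.003]
wrist_force: [-0.5, -0.1, -1.6]
gripper_width: 15.1
```

```bash
cat > look.py <<'E'
import sys,pickle
from bench import *
from h import *
n=sys.argv[1]
s=get_state();M=R.from_quat(s['tcp_rot']).as_matrix()
print('tcp',s['tcp_pos'].round(2),'yaw y',np.degrees(np.arctan2(M[1,1],M[0,1])).round(2),'ztool',M[:,2].round(4),'F',s['wrist_force'].round(2),'T',s['torque'].round(3),'t',s['t'])
for k in sys.argv[2:]:
    c=get_calibration(k);p,d=read_camera(k)
    cv2.imwrite(f"pics/{n}_{k}.png",p);np.savez(f"pics/{n}_{k}.npz",p=p,d=d);pickle.dump(c,open(f"pics/{n}_{k}.pkl","wb"))
E
python3 look.py a wrist scene top
```

```text
tcp [483.51 185.67 316.63] yaw y 98.6 ztool [-0.0068 -0.0011 -1.    ] F [-0.52 -0.09 -1.56] T [-0.028  0.007  0.002] t 6.8
```

View pics/a_wrist.png

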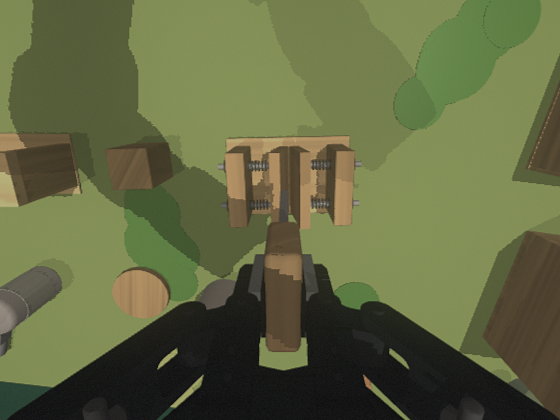

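View pics/a_scene.png

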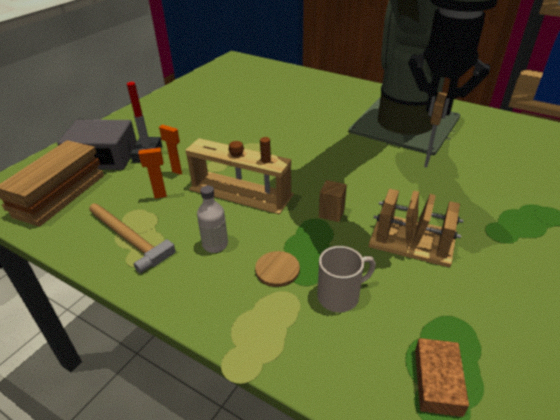

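```bash
cat > meas.py <<'E'
import sys,pickle
from h import *
def go(n):
    z=np.load(f"pics/{n}.npz");c=pickle.load(open(f"pics/{n}.pkl","rb"));P=cloud(c,z['d']);
    j=np.array([488.5,192.3]);a=np.radians(9.4);ex=np.array([np.cos(a),np.sin(a)]);ey=np.array([-ex[1],ex[0]])
    X=(P[...,:2]-j)@ex;Y=(P[...,:2]-j)@ey;Z=P[...,2]
    for nm,lo,hi in(('A',-30,-5),('B',5,30)):
        m=(abs(Z-99.5)<4)&(abs(X)<60)&(Y>lo)&(Y<hi)
        if m.sum()<20: print(nm,'few');continue
        r=cv2.minAreaRect(P[m][:,:2].astype(np.float32))
        # per-x inner edges
        ys=[];xs=[]
        for x in range(-40,41,5):
            k=m&(abs(X-x)<2.5)
            if k.sum()>4: xs.append(x);ys.append(Y[k].max() if nm=='A' else Y[k].min())
        print(nm,m.sum(),'z',np.median(Z[m]).round(1),np.round(r[0],1),np.round(r[1],1),round(r[2],2),'x',X[m].min().round(1),X[m].max().round(1),'inner Y fit',np.polyfit(xs,ys,1).round(4), 'Ymed',np.median(Y[m]).round(2))
    return c,z,P,X,Y,Z
for n in sys.argv[1:]: print(n);go(n)
E
python3 meas.py a_wrist top0
python3 - <<'E'
import sys;sys.argv=['x']
from meas import *
c,z,P,X,Y,Z=go('a_wrist')
m=(Z>250)&(Z<345)&(abs(X)<60)&(abs(Y)<30)
print(np.histogram(Z[m],20))
crop(z['p'],215,125,365,300,4,"pics/a_c.png",.5)
# predicted tip & handle
E
```

```text
a_wrist
A 691 z 97.7 [487.4 177.7] [80.7 12.5] 9.88 x -43.9 36.8 inner Y fit [-0.0416 -9.6118] Ymed -14.63
B 830 z 97.7 [486.4 211.7] [89.9 11.9] 9.7 x -43.9 46.0 inner Y fit [3.30000e-03 1.36553e+01] Ymed 19.39
top0
A 691 z 97.7 [487.4 177.7] [80.7 12.5] 9.88 x -43.9 36.8 inner Y fit [-0.0416 -9.6118] Ymed -14.63
B 830 z 97.7 [486.4 211.7] [89.9 11.9] 9.7 x -43.9 46.0 inner Y fit [3.30000e-03 1.36553e+01] Ymed 19.39
(array([  23,   24,   24,    2,    0,    0,    0,    0,   61,  126,  244,
        349,  398,  439,  504, 2518, 2002,  432,  892, 1055]), array([250.18292224, 254.92374239, 259.66456254, 264.40538269,
       269.14620283, 273.88702298, 278.62784313, 283.36866327,
       288.10948342, 292.85030357, 297.59112372, 302.33194386,
       307.07276401, 311.81358416, 316.5544043 , 321.29522445,
       326.0360446 , 330.77686474, 335.51768489, 340.25850504,
       344.99932519]))Traceback (most recent call last):
  File "meas.py", line 18, in <module>
    for n in sys.argv[1:]: print(n);go(n)
                                    ~~^^^
  File "meas.py", line 4, in go
    z=np.load(f"pics/{n}.npz");c=pickle.load(open(f"pics/{n}.pkl","rb"));P=cloud(c,z['d']);
                                             ~~~~^^^^^^^^^^^^^^^^^^^^^^
FileNotFoundError: [Errno 2] No such file or directory: 'pics/top0.pkl'
```

View pics/a_c.png

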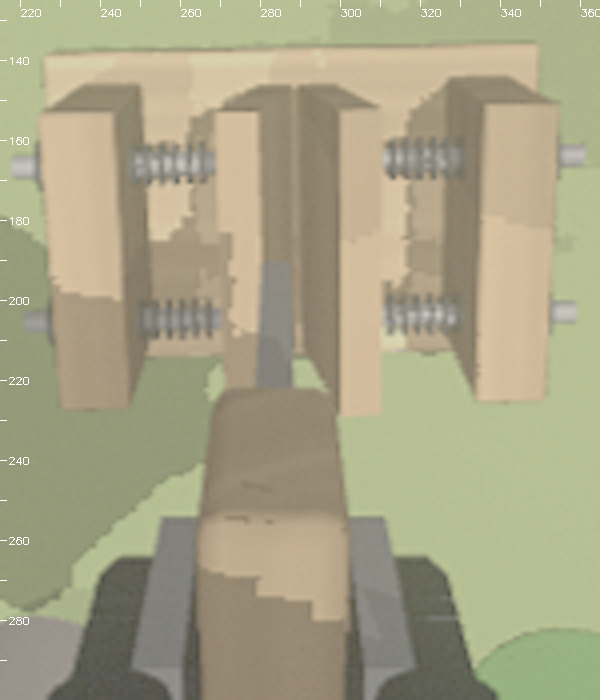

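```bash
cp pics/top0.npz pics/top0_top.npz; python3 - <<'E'
import sys;sys.argv=['x']
from meas import *
from bench import get_calibration
pickle.dump(get_calibration("top"),open("pics/top0_top.pkl","wb"))
print('top');go('top0_top')
print('wrist')
c,z,P,X,Y,Z=go('a_wrist')
V,U=np.indices(Z.shape)
m=(abs(Z-326)<5)&(U>262)&(U<302)&(V>250)&(V<355)
r=cv2.minAreaRect(P[m][:,:2].astype(np.float32));print('handle top',m.sum(),np.median(Z[m]),r)
j=np.array([488.5,192.3]);a=np.radians(9.4);ex=np.array([np.cos(a),np.sin(a)]);ey=np.array([-ex[1],ex[0]])
def J(p):return (np.array(p[:2])-j)@ex,(np.array(p[:2])-j)@ey
print('handle J',J(r[0]),'tcp J',J((483.51,185.67)))
for v,ua,ub in((192,279,286.7),(205,277.7,286.2),(218,276.8,285.8)):
    # depth there
    uu=(ua+ub)/2;q=P[v,int(round(uu))];print(v,q.round(1),'J',J(q),'edge',J(P[v,int(ua+1.5)])[1],J(P[v,int(ub-1)])[1])
E
```

```text
top
A 294 z 98.6 [491.6 175.2] [89.8 13. ] 9.26 x -44.7 45.1 inner Y fit [ 5.40000e-03 -1.16754e+01] Ymed -17.21
B 307 z 98.6 [485.7 208.7] [89.6 14.1] 9.57 x -44.9 44.7 inner Y fit [9.90000e-03 1.06016e+01] Ymed 16.3
wrist
A 691 z 97.7 [487.4 177.7] [80.7 12.5] 9.88 x -43.9 36.8 inner Y fit [-0.0416 -9.6118] Ymed -14.63
B 830 z 97.7 [486.4 211.7] [89.9 11.9] 9.7 x -43.9 46.0 inner Y fit [3.30000e-03 1.36553e+01] Ymed 19.39
handle top 3790 325.9061277133189 ((482.37530517578125, 186.23023986816406), (50.518558502197266, 16.1866455078125), 9.057490348815918)
handle J (np.float64(-7.033802826020452), np.float64(-4.987934698099385)) tcp J (np.float64(-6.005846216080745), np.float64(-5.725976879868534))
192 [465.1 184.  198.3] J (np.float64(-24.425438081190016), np.float64(-4.32318397599799)) edge -6.727746871188425 -2.712438931474917
205 [465.9 183.5 232.3] J (np.float64(-23.764743386400504), np.float64(-5.0282679866516435)) edge -7.127898731029235 -2.934328921441093
218 [466.7 183.  257.7] J (np.float64(-23.027222798464873), np.float64(-5.577591267151393)) edge -10.955553808036175 -3.7176139705373683
```

Emit:
step_arm:
  targets:
    - [0.008,0.01,-0.03,0.006,-1]
    - [0,0,-0.04,0,-1]
    - [0,0,-0.04,0,-1]
    - [0,0,-0.02,0,-1]
    - [0,0,0,0,-1]

```text
t: 7.45
tcp_pos: [489.6, 188.6, 237.2]
tcp_rot: [-0.076, 0.997, -0.0, -0.002]
wrist_force: [-0.1, -1.3, -1.0]
gripper_width: 15.1
```

```bash
python3 look.py b wrist scene; python3 - <<'E'
from h import *
z=np.load("pics/b_wrist.npz");crop(z['p'],190,60,390,260,4,"pics/b_c.png",.5)
z=np.load("pics/b_scene.npz");crop(z['p'],360,110,480,270,5,"pics/b_s.png",.5)
E
python3 meas.py b_wrist
```

```text
tcp [489.55 188.57 237.17] yaw y 98.73 ztool [-0.0036 -0.0011 -1.    ] F [-0.06 -1.27 -1.  ] T [ 0.006 -0.045  0.01 ] t 7.45
b_wrist
A 983 z 97.7 [486.8 177.7] [79.1 12.5] 9.79 x -43.6 35.6 inner Y fit [ -0.127 -10.939] Ymed -14.48
B 1344 z 97.8 [486.5 212.4] [90.4 12.2] 9.84 x -43.9 46.5 inner Y fit [7.80000e-03 1.40103e+01] Ymed 19.8
```

View pics/b_c.png

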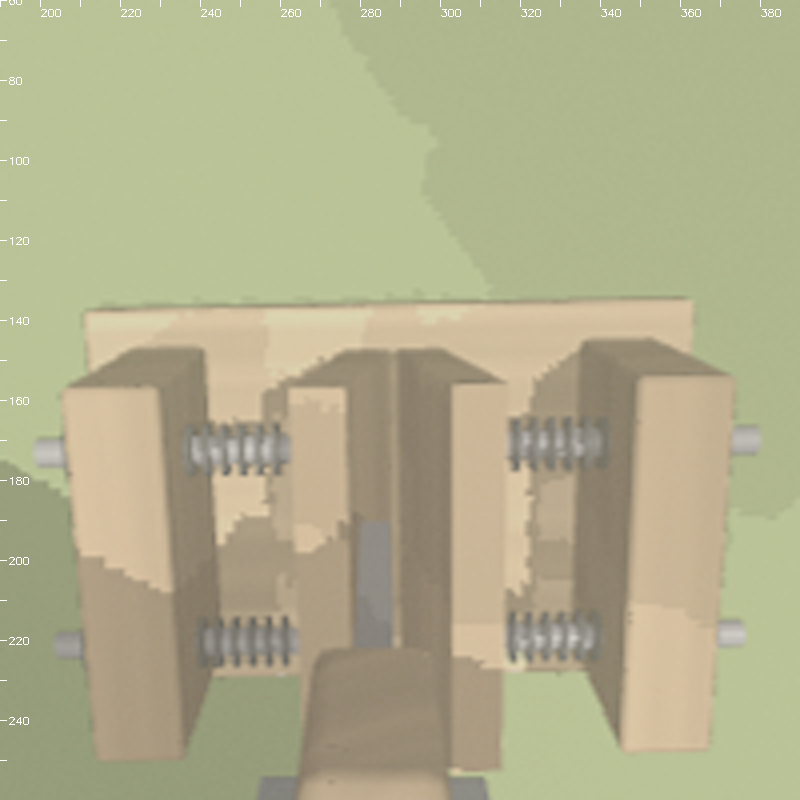

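View pics/b_s.png

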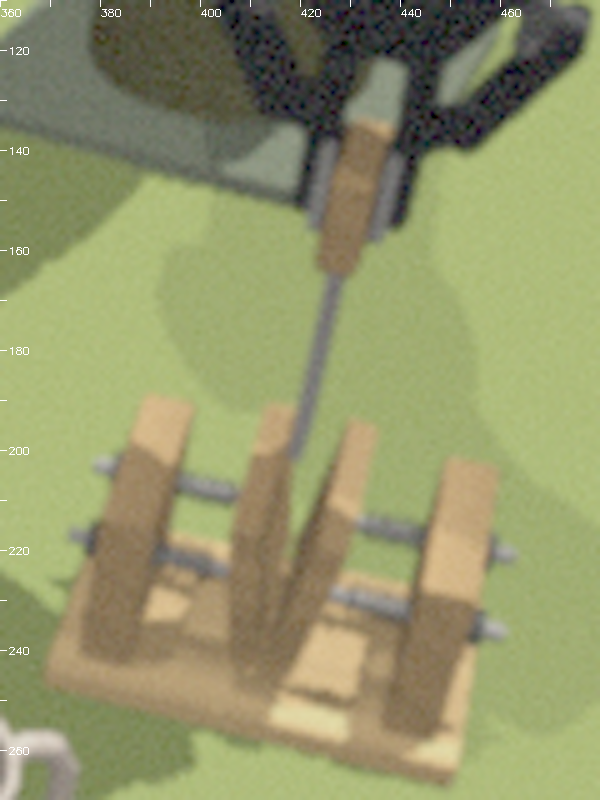

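```bash
python3 - <<'E'
import sys;sys.argv=['x']
from meas import *
c,z,P,X,Y,Z=go('b_wrist')
for v in (192,196,200,205,210,215):
    row=[(u,Z[v,u].round(0),Y[v,u].round(1)) for u in range(276,306,2)];print(v,row)
E
```

```text
A 983 z 97.7 [486.8 177.7] [79.1 12.5] 9.79 x -43.6 35.6 inner Y fit [ -0.127 -10.939] Ymed -14.48
B 1344 z 97.8 [486.5 212.4] [90.4 12.2] 9.84 x -43.9 46.5 inner Y fit [7.80000e-03 1.40103e+01] Ymed 19.8
192 [(276, np.float64(98.0), np.float64(-8.8)), (278, np.float64(90.0), np.float64(-7.2)), (280, np.float64(118.0), np.float64(-5.0)), (282, np.float64(118.0), np.float64(-3.4)), (284, np.float64(119.0), np.float64(-1.8)), (286, np.float64(119.0), np.float64(-0.2)), (288, np.float64(10.0), np.float64(2.9)), (290, np.float64(36.0), np.float64(4.7)), (292, np.float64(48.0), np.float64(6.6)), (294, np.float64(59.0), np.float64(8.3)), (296, np.float64(71.0), np.float64(9.8)), (298, np.float64(80.0), np.float64(11.3)), (300, np.float64(89.0), np.float64(12.7)), (302, np.float64(99.0), np.float64(13.9)), (304, np.float64(98.0), np.float64(15.7))]
196 [(276, np.float64(99.0), np.float64(-8.8)), (278, np.float64(90.0), np.float64(-7.2)), (280, np.float64(131.0), np.float64(-4.9)), (282, np.float64(131.0), np.float64(-3.4)), (284, np.float64(131.0), np.float64(-1.8)), (286, np.float64(131.0)
[... 2300 characters left out ...]
14.1)), (304, np.float64(98.0), np.float64(15.9))]
215 [(276, np.float64(99.0), np.float64(-9.1)), (278, np.float64(93.0), np.float64(-7.5)), (280, np.float64(172.0), np.float64(-4.5)), (282, np.float64(173.0), np.float64(-3.2)), (284, np.float64(173.0), np.float64(-1.9)), (286, np.float64(172.0), np.float64(-0.7)), (288, np.float64(11.0), np.float64(2.7)), (290, np.float64(33.0), np.float64(4.7)), (292, np.float64(47.0), np.float64(6.5)), (294, np.float64(59.0), np.float64(8.3)), (296, np.float64(68.0), np.float64(10.0)), (298, np.float64(79.0), np.float64(11.4)), (300, np.float64(89.0), np.float64(12.8)), (302, np.float64(96.0), np.float64(14.2)), (304, np.float64(97.0), np.float64(15.9))]
```

Emit:
step_arm:
  targets:
    - [-0.001,0.008,0,0.006,-1]
    - [0,0,0,0,-1]
    - [0,0,-0.02,0,-1]
    - [0,0,-0.02,0,-1]
    - [0,0,0,0,-1]

```text
t: 8.05
tcp_pos: [489.9, 194.3, 214.7]
tcp_rot: [-0.081, 0.997, 0.0, 0.001]
wrist_force: [-0.2, 0.4, -1.3]
gripper_width: 15.0
```

```bash
python3 look.py c wrist scene; python3 - <<'E'
import sys;sys.argv=['x']
from meas import *
c,z,P,X,Y,Z=go('c_wrist')
crop(z['p'],220,100,350,260,4,"pics/c_c.png",.5)
z2=np.load("pics/c_scene.npz");crop(z2['p'],360,110,480,270,5,"pics/c_s.png",.5)
V,U=np.indices(Z.shape)
for zz in (65,75,85,92):
    for nm,s in(('A',(U>250)&(U<287)),('B',(U>287)&(U<320))):
        m=(abs(Z-zz)<2)&(abs(X)<40)&(abs(Y)<20)&s&(V<215)
        print(zz,nm,m.sum(),np.median(Y[m]).round(2), np.percentile(Y[m],[5,95]).round(1))
m=(abs(X)<35)&(abs(Y)<9)&(Z>102)&(Z<175)&(V<240);
for zz in range(105,175,15):
    k=m&(abs(Z-zz)<8)
    if k.sum()>3: print(zz,k.sum(),np.median(Y[k]).round(2),np.percentile(Y[k],[2,98]).round(2))
E
```

```text
tcp [489.91 194.27 214.72] yaw y 99.26 ztool [ 1.2e-03  8.0e-04 -1.0e+00] F [-0.15  0.44 -1.32] T [-0.016  0.009 -0.079] t 8.05
A 1315 z 97.8 [488.3 178. ] [81.9 12.5] 9.73 x -43.5 38.4 inner Y fit [-0.0734 -9.639 ] Ymed -14.72
B 1354 z 97.8 [483.1 207.4] [82.  20.7] 9.92 x -43.9 38.1 inner Y fit [ 0.082  14.7288] Ymed 20.27
65 A 46 -3.43 [-4.  -3.3]
65 B 43 9.3 [9.2 9.4]
75 A 49 -4.94 [-5.5 -4.8]
75 B 35 10.76 [10.6 11. ]
85 A 52 -6.43 [-6.9 -6.2]
85 B 50 12.18 [12.  12.4]
92 A 62 -7.48 [-8.   4.6]
92 B 48 12.91 [12.6 13.5]
105 27 2.97 [0.65 5.31]
120 57 2.96 [-0.01  5.87]
135 67 2.96 [0.18 5.75]
150 79 2.95 [0.31 5.55]
165 29 2.33 [-0.11  5.38]
```

View pics/c_c.png

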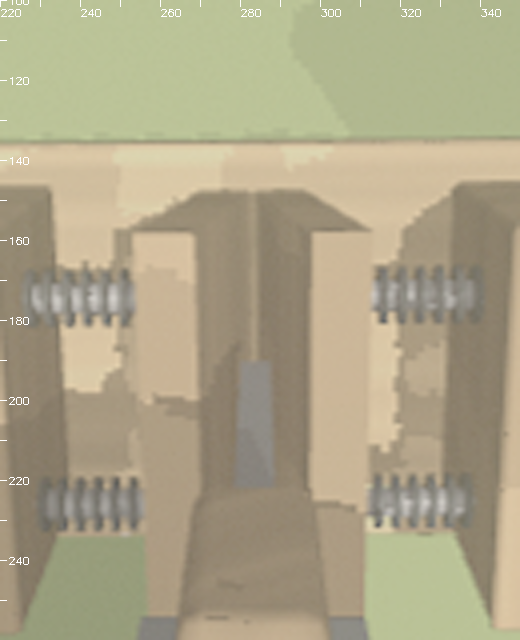

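View pics/c_s.png

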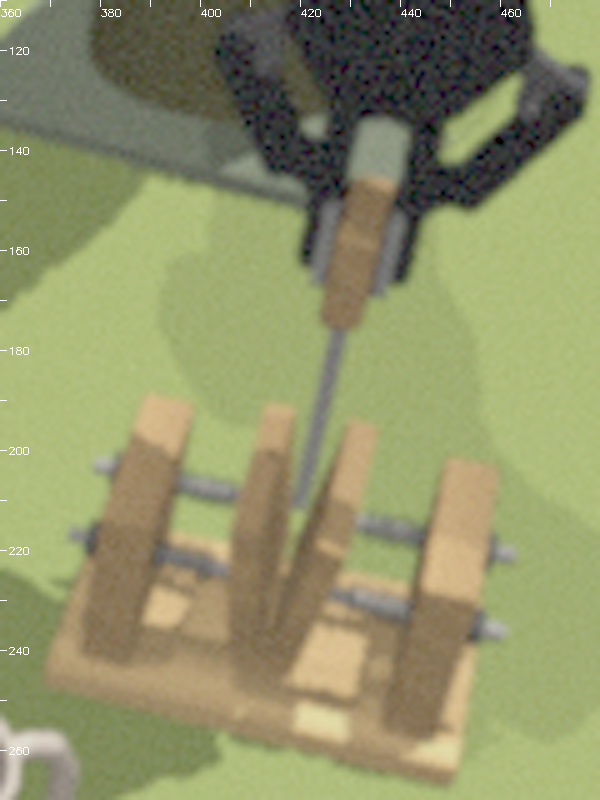

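Emit:
step_arm:
  targets:
    - [0,0,-0.02,0,-1]
    - [0,0,-0.02,0,-1]
    - [0,0,-0.015,0,-1]
    - [0,0,0,0,-1]
    - [0,0,0,0,-1]

```text
t: 8.65
tcp_pos: [490.0, 194.6, 179.8]
tcp_rot: [-0.081, 0.997, 0.001, 0.001]
wrist_force: [1.3, 0.7, -2.2]
gripper_width: 15.1
```

```bash
python3 look.py d wrist; cat > m2.py <<'E'
import sys;n=sys.argv[1];sys.argv=['x']
from meas import *
c,z,P,X,Y,Z=go(n+'_wrist')
V,U=np.indices(Z.shape)
for zz in (65,75,85,92):
    o=[]
    for s in((U>250)&(U<283)&(Y<0.5),(U>283)&(U<325)&(Y>5.5)):
        m=(abs(Z-zz)<2)&(abs(X)<43)&(abs(Y)<20)&s&(V<225);o.append(np.median(Y[m]))
    print(zz,np.round(o,2),'mid',np.mean(o).round(2))
m=(abs(X)<35)&(abs(Y-3)<5)&(Z>102)&(V<225)
for zz in range(60,160,10):
    k=(abs(X)<28)&(abs(Y-3)<3.6)&(abs(Z-zz)<5)&(V<225)&(U>274)&(U<292)
    if k.sum()>8: print('blade',zz,k.sum(),np.median(Y[k]).round(2),np.percentile(Y[k],[5,95]).round(2))
crop(z['p'],220,100,350,260,4,f"pics/{n}_c.png",.5)
E
python3 m2.py d
```

```text
tcp [490.05 194.57 179.78] yaw y 99.27 ztool [ 0.0018  0.0015 -1.    ] F [ 1.31  0.65 -2.2 ] T [ 0.037 -0.006  0.033] t 8.65
A 1534 z 97.8 [483.8 177.2] [73.2 12.5] 9.67 x -43.7 29.5 inner Y fit [ -0.0894 -10.054 ] Ymed -14.31
B 1563 z 97.8 [479.  206.7] [73.5 20.8] 9.9 x -43.9 29.6 inner Y fit [ 0.1428 15.8401] Ymed 20.02
65 [-3.58  8.89] mid 2.66
75 [-4.98 10.71] mid 2.87
85 [-6.46 12.  ] mid 2.77
92 [-7.51 13.13] mid 2.81
blade 60 24 3.33 [0.91 5.77]
blade 70 23 3.32 [0.98 5.65]
blade 80 31 3.31 [0.35 5.58]
blade 90 38 3.3 [0.43 6.14]
blade 100 41 3.28 [0.53 6.  ]
blade 110 47 3.27 [0.65 5.87]
blade 120 52 2.95 [0.73 5.75]
blade 130 14 3.55 [0.23 5.67]
blade 150 20 2.98 [0.16 6.25]
```

View pics/d_c.png

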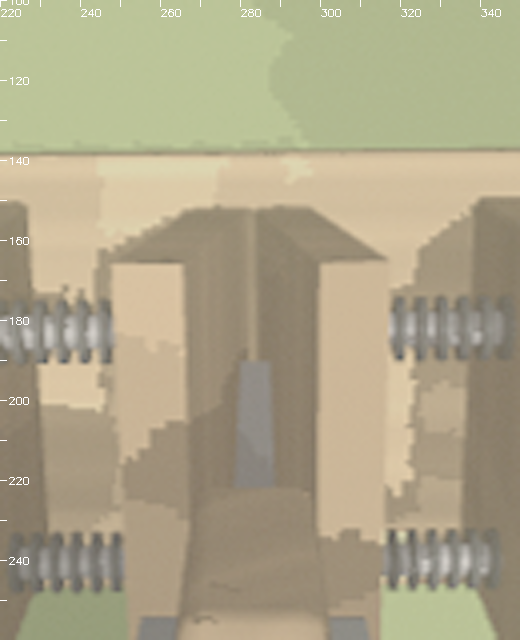

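Emit:
step_arm:
  targets:
    - [0,-0.0007,-0.006,0,-1]
    - [0,0,-0.006,0,-1]
    - [0,0,-0.004,0,-1]
    - [0,0,0,0,-1]
    - [0,0,0,0,-1]

```text
t: 9.2
tcp_pos: [490.3, 194.2, 170.1]
tcp_rot: [-0.081, 0.997, 0.001, 0.002]
wrist_force: [0.1, -0.3, -1.5]
gripper_width: 14.8
```

Emit:
step_arm:
  targets:
    - [0,0,-0.003,0,-1]
    - [0,0,-0.003,0,-1]
    - [0,0,0,0,-1]
    - [0,0,0,0,-1]
    - [0,0,0,0,-1]

```text
t: 9.7
tcp_pos: [490.5, 194.3, 166.6]
tcp_rot: [-0.081, 0.997, 0.001, 0.002]
wrist_force: [-0.3, -0.7, -0.8]
gripper_width: 15.1
```

```bash
python3 look.py e wrist;python3 m2.py e
```

```text
tcp [490.52 194.27 166.58] yaw y 99.25 ztool [ 0.0038  0.0022 -1.    ] F [-0.26 -0.72 -0.78] T [-0.068 -0.038  0.036] t 9.7
A 1619 z 97.8 [480.7 176.7] [66.8 12.5] 9.75 x -43.6 23.2 inner Y fit [ -0.0849 -10.1894] Ymed -14.48
B 1691 z 97.8 [475.9 206.3] [67.4 20.8] 9.85 x -43.9 23.5 inner Y fit [ 0.0862 15.0282] Ymed 20.19
65 [-3.64  9.  ] mid 2.68
75 [-5.05 10.79] mid 2.87
85 [-6.55 12.3 ] mid 2.88
92 [-7.62 13.35] mid 2.87
blade 60 26 2.96 [0.64 5.26]
blade 70 37 2.95 [0.01 5.31]
blade 80 35 2.93 [0.13 5.7 ]
blade 90 44 2.91 [0.24 5.6 ]
blade 100 48 2.9 [0.34 5.45]
blade 110 49 2.28 [-0.16  5.33]
blade 140 42 3.1 [-0.13  6.33]
```

Emit:
step_arm:
  targets:
    - [0,0,-0.003,0,-1]
    - [0,0,-0.003,0,-1]
    - [0,0,0,0,-1]
    - [0,0,0,0,-1]
    - [0,0,0,0,-1]

```text
t: 10.25
tcp_pos: [490.8, 194.4, 163.3]
tcp_rot: [-0.081, 0.997, 0.001, 0.003]
wrist_force: [-0.8, -0.8, 1.5]
gripper_width: 15.3
```

```bash
python3 look.py f
```

```text
tcp [490.82 194.39 163.33] yaw y 99.25 ztool [ 0.005   0.0024 -1.    ] F [-0.77 -0.83  1.55] T [-0.108  0.121  0.059] t 10.25
```

Emit:
step_arm:
  targets:
    - [-0.0005,-0.0003,-0.003,0,-1]
    - [0,0,-0.003,0,-1]
    - [0,0,0,0,-1]
    - [0,0,0,0,-1]
    - [0,0,0,0,-1]

```text
t: 10.75
tcp_pos: [490.9, 194.4, 160.2]
tcp_rot: [-0.081, 0.997, 0.001, 0.003]
wrist_force: [0.4, -0.5, 1.8]
gripper_width: 14.9
```

```bash
python3 look.py g wrist scene;python3 m2.py g; python3 - <<'E'
from h import *
z2=np.load("pics/g_scene.npz");crop(z2['p'],360,110,480,270,5,"pics/g_s.png",.5)
E
```

```text
tcp [490.89 194.44 160.17] yaw y 99.25 ztool [ 0.0064  0.003  -1.    ] F [ 0.43 -0.51  1.77] T [-0.227  0.016  0.032] t 10.75
A 1730 z 97.8 [479.5 175.6] [64.  12.7] 9.78 x -43.6 20.4 inner Y fit [ -0.0945 -11.1303] Ymed -15.24
B 1761 z 97.8 [474.2 206.6] [63.9 21.9] 9.9 x -43.8 20.1 inner Y fit [ 0.1055 16.396 ] Ymed 21.19
65 [-4.35 10.31] mid 2.98
75 [-5.95 11.79] mid 2.92
85 [-7.37 13.2 ] mid 2.91
92 [-8.46 14.26] mid 2.9
blade 60 31 3.08 [0.12 5.32]
blade 70 36 3.06 [0.2  5.41]
blade 80 42 3.05 [0.31 5.79]
blade 90 45 3.02 [0.42 5.64]
blade 100 56 3.0 [-0.07  5.51]
blade 110 14 2.69 [-0.03  5.41]
blade 130 15 2.96 [0.63 6.49]
blade 140 29 2.96 [-0.33  5.96]
```

View pics/g_c.png

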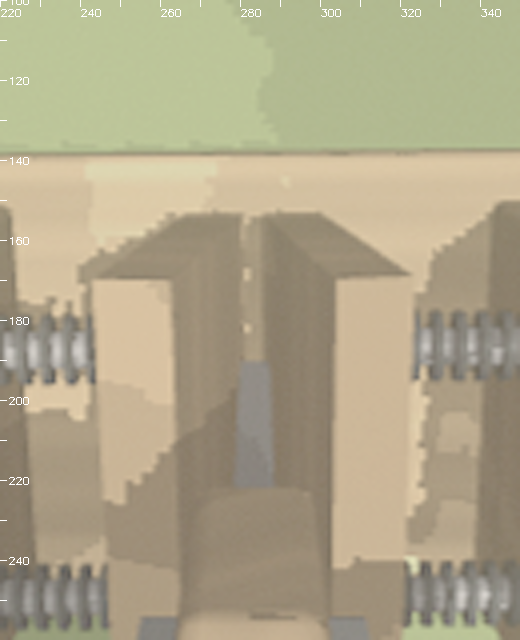

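View pics/g_s.png

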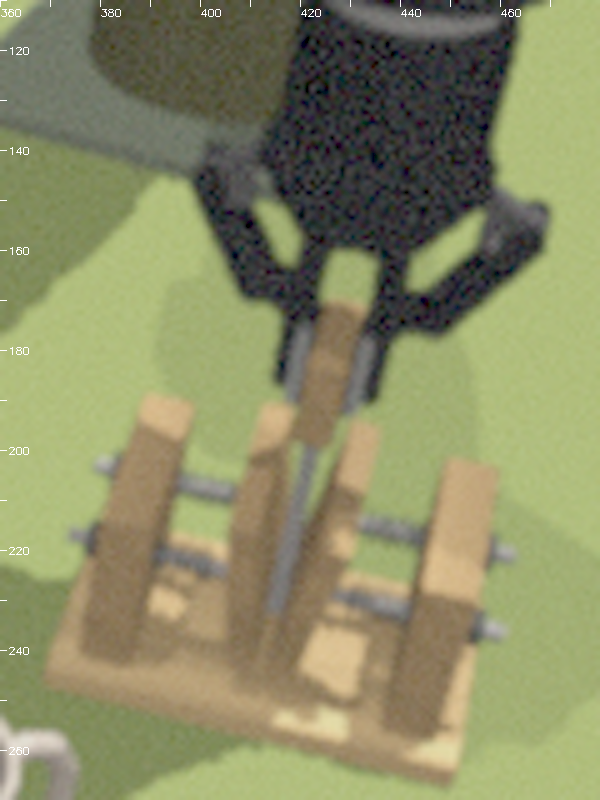

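Emit:
step_arm:
  targets:
    - [0,0,0,0,-1]
    - [0,0,0,0,-1]
    - [0,0,0,0,-1]
    - [0,0,0,0,-1]
    - [0,0,0,0,-1]

```text
t: 11.35
tcp_pos: [490.9, 194.4, 160.2]
tcp_rot: [-0.081, 0.997, 0.001, 0.003]
wrist_force: [-0.1, -0.8, 0.4]
gripper_width: 15.0
```

```bash
python3 look.py i wrist top;python3 m2.py i|head -7; python3 - <<'E'
from bench import *
from h import *
s=get_state();print(s['tcp_pos'],s['joint_velocities'].round(4),s['gripper_width'])
import pickle
z=np.load("pics/i_wrist.npz");P=cloud(pickle.load(open("pics/i_wrist.pkl","rb")),z['d']);Z=P[...,2]
V,U=np.indices(Z.shape);m=(abs(Z-170)<8)&(U>265)&(U<300)&(V>250)&(V<350)
print('handle top z',np.median(Z[m]),cv2.minAreaRect(P[m][:,:2].astype(np.float32)))
E
```

```text
tcp [490.92 194.41 160.19] yaw y 99.24 ztool [ 0.0065  0.0031 -1.    ] F [-0.06 -0.79  0.37] T [-0.222  0.019  0.047] t 11.35
A 1722 z 97.8 [479.4 175.5] [63.6 12.6] 9.51 x -43.5 20.1 inner Y fit [ -0.0914 -11.0905] Ymed -15.24
B 1771 z 97.8 [474.1 206.6] [64.  21.9] 10.08 x -43.9 20.0 inner Y fit [ 0.0881 15.9329] Ymed 21.2
65 [-4.38 10.32] mid 2.97
75 [-5.92 11.65] mid 2.86
85 [-7.38 13.18] mid 2.9
92 [-8.47 14.27] mid 2.9
blade 60 32 2.71 [0.09 5.33]
[490.90746455 194.40303838 160.19395004] [-0.     -0.0003  0.0003 -0.0001 -0.0008 -0.0002 -0.0014] 14.935234385820287
handle top z 169.48512692216417 ((488.55877685546875, 195.3340606689453), (48.50989532470703, 15.022589683532715), 8.392672538757324)
```

View pics/i_top.png

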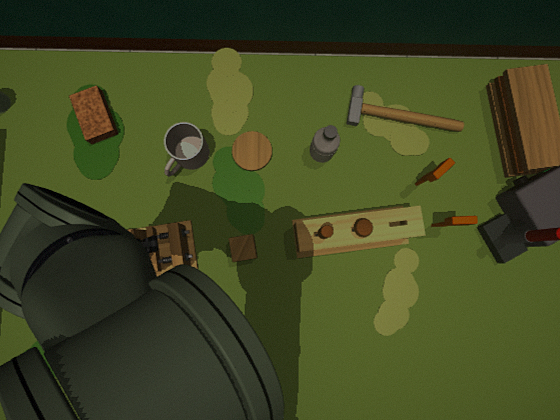

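```bash
python3 -c "
from bench import *
print(close_job())
s=get_state();print(s['t'],s['tcp_pos'],s['wrist_force'])"
```

```text
the job is handed in; nothing more can be done
None
the job is handed in; nothing more can be done
```

I drew the spacer blade out of the rack by its pine handle and turned it in line with the jig. I then lowered it between the two boards in small steps and handed the job in at about 11.4 s, still holding it.

My last checks before handing in:
- **Depth:** the tip is about 36 mm above the table. That is some 6 mm above the boards' lower edges and within the 24 to 54 mm allowed.
- **Pressure on the boards:** the wrist camera shows both boards pushed back about 0.9 mm. I work that out as roughly 7 N on each. I could not measure those contact forces directly.
- **Alignment:** the blade is centred to about 0.2 mm and within about 1.5° of the slot. The tool leans less than 0.01 rad, and TCP readings 0.5 s apart agreed within 0.1 mm.
- **Everything else:** the other objects look unmoved in the top view.

- **Top camera:** it put the slot about 2 to 3 mm to one side of where the wrist camera did. I went by the wrist camera, and the two boards moving back almost equally bore it out.
- **Wrist push:** the upward push at the wrist was about 3 N while sliding in, a little under the 4 N expected. It eased to about 2 N at rest.

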